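Dispense one catalyst tablet into the porcelain dish

TASK

Dispense one catalyst tablet into the round porcelain dish: with the fingertips press the dispenser's plunger all the way down once and let it come back up, so that a single tablet comes out onto the delivery shelf, then push that tablet sideways along the shelf with the fingers until it drops off the shelf's end into the porcelain dish, not into the square reject tray at the other end. Do not pick up anything, let no second tablet out, and leave the dish and everything else standing where they are.

Things in the scene. Friction and masses are not known exactly. Their poses are not given: they have to be found in the camera images.
- dispenser: Catalyst-tablet dispenser, fixed to the bench, 195 mm long, 130 mm tall. Origin: bench level (z = 0), under the axis of its upright clear magazine tube; -x points out of the ejection slot over the delivery shelf, +x to the plunger behind, z up. Tube and seat (x, y = -21 to 21 mm) reach 106 mm above the bench, the grey housing behind (x = 22 to 103, y = -25 to 25 mm) 85 mm.
- shelf (a point): Point on top of the flat steel delivery shelf, 57 mm in front of the magazine axis (dispenser x = -57 mm, y = 0), 45 mm above the bench; a slow press leaves the tablet within 5 mm of it, a fast one can carry it on to the lip. The shelf runs from the magazine to a front lip (x = -86 to -90 mm, 7 mm high) and is 80 mm wide: y = -40 to +40 mm, both these ends open, without a lip.
- plunger_top (a point): Centre of the flat top of the plunger's round black knob (36 mm across, 12 mm thick), 70 mm behind the magazine axis; 130 mm above the bench when up. It moves down with the plunger.
- plunger (a joint): Plunger travel in m: 0 up, 0.024 fully down (hard stop). Pressed straight down; the spring takes 3 N at first, about 7 N at the bottom (more if fast), and lifts it again within about half a second of letting go. A lever drives a flat blade that pushes the lowest tablet out onto the shelf at each full press; on release the blade goes back and the next tablet drops down.
- tablet1_center (a point): Centre of the lowest of the five off-white tablets (each a disc 30 mm across, 10 mm thick, 12 g, lying flat), the one that the first press ejects. 50 mm above the bench in the magazine and on the shelf.
- dish: Round white porcelain evaporating dish, loose, 90 mm across the rim, 32 mm tall, 90 g; origin at the centre of its underside. It stands at one of the two open ends of the delivery shelf (left or right varies), its rim tucked about 10 mm under the shelf's edge.
- reject_tray: Square steel tray for chipped tablets, loose, 80 mm by 80 mm, 20 mm tall, with broken tablets in it; origin at the centre of its underside. It stands at the shelf's other open end.
- tablet2_center (a point): Centre of the second tablet in the magazine, counted from the bottom; must stay in the magazine (it sinks 10 mm after the press).
- tablet3_center (a point): Centre of the third tablet in the magazine, counted from the bottom; must stay in the magazine (it sinks 10 mm after the press).
- tablet4_center (a point): Centre of the fourth tablet in the magazine, counted from the bottom; must stay in the magazine (it sinks 10 mm after the press).
- tablet5_center (a point): Centre of the fifth and top tablet in the magazine, counted from the bottom; must stay in the magazine (it sinks 10 mm after the press).
- vial: Bystander: glass sample vial with white cap, 28 mm across, 61 mm tall, standing beside the dispenser; origin at its underside.
- cork_ring: Bystander: cork flask ring, 80 mm across, 25 mm tall, lying beside the dispenser; origin at its underside.
- spatula: Bystander: thin steel lab spatula, 180 mm long, lying in front of the dispenser; origin at its underside.
- amber_jar: Bystander: amber glass jar, 56 mm across, 75 mm tall; origin at its underside.
- reagent_bottle: Bystander: amber reagent bottle, 68 mm across, 150 mm tall; origin at its underside.
- beaker: Bystander: glass beaker, 64 mm across, 85 mm tall; origin at its underside.
- tablet1: The same lowest tablet, origin at the centre of its underside.
There are look-alikes about, which are no part of the job. Leave any green look-alike of the dispenser alone.

How it is judged:
On the way, in this order (a step that is already met when the one before it is completed fails the run):
1. the plunger is pressed fully down (value of joint plunger above 0.0215 m), for 0.05 s.
2. the plunger is back up and one tablet lies at rest on the delivery shelf, clear of the magazine (value of joint plunger below 0.003 m and x of tablet1_center in the frame of dispenser below -0.04 m and height (world z) of tablet1_center above 0.045 m and linear speed of tablet1 below 0.02 m/s and y of tablet1_center in the frame of dispenser between -0.04 and 0.04 m), for 0.2 s.
At the end, for the whole second after the job is handed in: The ejected tablet lies at rest in the porcelain dish (centre within 36 mm of the dish's axis and under 30 mm above the bench), the plunger is up (within 3 mm), the other four tablets are in the magazine, and the dish stands upright within 25 mm of where it was (horizontal distance between tablet1_center and dish below 0.036 m and height (world z) of tablet1_center below 0.03 m and linear speed of tablet1 below 0.02 m/s and value of joint plunger below 0.003 m and distance of dish from where it was at the start of the episode below 0.025 m and angle between dish's own z axis and vertical below 0.1 rad and horizontal distance between each of tablet2_center, tablet3_center, tablet4_center, tablet5_center and dispenser below 0.006 m); the robot touches nothing.
It fails at once if a second tablet is ejected (x of any of tablet2_center, tablet3_center, tablet4_center, tablet5_center in the frame of dispenser below -0.02 m).
It fails at once if a tablet is taken out of the top of the magazine (height (world z) of any of tablet2_center, tablet3_center, tablet4_center, tablet5_center above 0.115 m).
It fails at once if the tablet is lifted off the shelf (height (world z) of tablet1_center above 0.075 m).
It fails at once if the dish is shoved, tipped or lifted (distance of dish from where it was at the start of the episode above 0.025 m or angle between dish's own z axis and vertical above 0.35 rad).
It fails at once if the reject tray or a bystander is moved by more than 25 mm (distance of any of reject_tray, vial, cork_ring, spatula, amber_jar, reagent_bottle, beaker from where it was at the start of the episode above 0.025 m).
It also fails if it takes over 40 s, if anything falls off the work surface, if the arm or the gripper's body presses on something with over 40 N, if the wrist force passes 120 N, or if a joint passes its speed limit or range.

ROBOT

A 6-joint arm with a two-finger parallel gripper is mounted at the origin on the work surface. World frame = base frame: x ahead of the robot, y to its left, z up, the work surface at z = 0. Lengths are in m, angles in rad, forces in N, time in s.
With the tool pointing down it reaches from about 0.375 to 0.975 m from the base axis. Payload 3.8 kg.
Tool frame: the origin (TCP) lies at the very end of the fingers, on their centre line; the grasp point (between the pads) lies 19 mm behind it (tcp_to_grasp is the distance from the TCP to the grasp point, in m); z points along the fingers, y is the line along which they close (so a half turn about z gives the same grasp; the last joint's range is limited). The gripper opens to 88 mm and grips with 3 to 60 N. Pads are 18 mm wide; open, the fingers measure 123 mm over their backs; the gripper's body (75 mm by 187 mm) begins 45 mm behind the grasp point.
Start: joints at [-0.037, 0.264, 1.604, -0, 1.274, -0.037], TCP at [0.675, -0, 0.239] pointing down, gripper open.
Joint ranges: [-2.63, 2.63], [-0.94, 2.18], [0.31, 2.57], [-1.31, 4.45], [0, 2.66], [-2.55, 2.55]. Speed limits (rad/s): [2.57, 2.57, 3.14, 3.14, 3.14, 3.14].

INTERFACE

Orientations are given as a 3x3 rotation matrix whose columns are the frame's x, y, z axes.
In Python, from workcell import get_obs, capture, hand_in, tcp_to_grasp gives the robot as it stands.
- The arm moves only by the tool step_arm, never from a script. Its argument "deltas" is a list of rows, each an object with "slide": the shift along the tool's x, y, z in mm, a list of three; "twist": the turn, a rotation vector about the tool's x, y, z in degrees, a list of three. A call has 1 to 20 rows; each row shifts and turns the commanded pose from where the row before left it, along the tool's axes as they then stand; what a row does not reach is not made up. A row lasts 1/12 s, in which the tool goes at most 41.7 mm and 7.16 degrees, less where a joint would pass 70% of its speed; a pose out of reach is approached as far as the arm can. A call with a gripper value outside its range is refused whole. "fingers" is the opening in per cent of the stroke, from 0 (shut) to 100 (fully open), set as the call begins (left out, the last holds). The fingers move at their own pace and stop on an object; "newtons" is the grip in N (left out, the last holds). Time passes only in rows, so rows that do not move let the fingers close. It gives the time, the measured TCP pose, the force and the opening at its end, in the units of the state.
- get_obs(): the state, without advancing time (a new reading comes with each control period).
- capture(name): name is "scene" or "side" or "wrist"; returns a dict with "frame" (420x560x3 uint8, blue, green, red), "intrinsics" (3x3 intrinsics, pixels), "T" (4x4, takes a point from camera to world coordinates). Camera axes: x right, y down, z forward; pixel columns grow to the right and rows downward; lengths in m; the calibration is good to about 2 mm. A picture is of the moment at which its call begins. There is no depth.
- hand_in(): hands the job in, once; it reports no verdict.
The state is a dict: "time": time; "q": joint angles; "dq": joint speeds; "tau": joint torques, N m; "position": TCP position; "tcp_rot": TCP orientation; "force": force on the tool from outside, world axes, zero at the start; "wrist_torque": the same for the moment, N m; "finger_gap": opening from 0.0 (shut) to 1.0 (fully open).
Only numpy, scipy, OpenCV 4.12 (cv2) and the standard library are available. Lean on these libraries where they do the work, as an engineer would, in place of code of your own. Each camera call takes 0.05 s, during which the arm holds its last target. There are 200 camera calls.

## Working session

There is one attempt and no reset: what is moved stays moved. The work goes in short steps, Python scripts to look and compute and a tool call to move; the robot and the scene stay as the last step left them, time stands still between calls to the robot, and variables do not carry over. Pictures are saved under pics/ and viewed, on a budget of 10 in all, crops included, one or two more only if the job needs it, and the job is handed in when it is done.

Besides the shell and the picture viewer there is one more tool, called after "Emit:" as name(argument=value, ...), one argument or row to a line, values as JSON. step_arm: Moves the arm, as the interface text tells. Its arguments: {"type":"object","properties":{"deltas":{"type":"array"},"fingers":{"type":"number"},"newtons":{"type":"number"}},"required":["deltas"]}

```bash
mkdir -p pics; cat > h.py <<'E'
import numpy as np,cv2
from workcell import *
def snap(n,f):
    c=capture(n); cv2.imwrite(f'pics/{f}.png',c['frame']); np.savez(f'pics/{f}.npz',K=c['intrinsics'],T=c['T']); return c
def ray(f,u,v):
    d=np.load(f'pics/{f}.npz');r=d['T'][:3,:3]@np.linalg.inv(d['K'])@[u,v,1];return d['T'][:3,3],r
def onz(f,u,v,z):
    o,r=ray(f,u,v);return o+r*(z-o[2])/r[2]
def proj(f,p):
    d=np.load(f'pics/{f}.npz');c=np.linalg.inv(d['T'])@np.r_[p,1];q=d['K']@c[:3];return q[:2]/q[2]
E
python3 - <<'E'
from h import *
for n in ['scene','side','wrist']:
    c=snap(n,n+'0'); print(n,np.round(c['T'],2).tolist())
a=[cv2.imread(f'pics/{n}0.png') for n in ['scene','side']]
o=get_obs();print(o['time'],o['position'],o['tcp_rot'],o['finger_gap'])
E
```

```text
scene [[-0.46, 0.71, -0.54, 1.26], [0.89, 0.36, -0.29, 0.37], [-0.01, -0.61, -0.79, 1.2], [0.0, 0.0, 0.0, 1.0]]
side [[-0.99, -0.09, 0.13, 0.39], [-0.16, 0.48, -0.86, 0.76], [0.02, -0.87, -0.49, 0.57], [0.0, 0.0, 0.0, 1.0]]
wrist [[1.0, 0.0, -0.0, 0.68], [0.0, -0.95, -0.3, 0.08], [-0.0, 0.3, -0.95, 0.38], [0.0, 0.0, 0.0, 1.0]]
0.15 [6.74444734e-01 2.26758530e-05 2.37674604e-01] [[ 4.38790219e-05  9.99998424e-01 -1.77480318e-03]
 [ 9.99999995e-01 -4.37140434e-05  9.29946503e-05]
 [ 9.29169200e-05 -1.77480725e-03 -9.99998421e-01]] 0.9971811131760119
```

View pics/scene0.png

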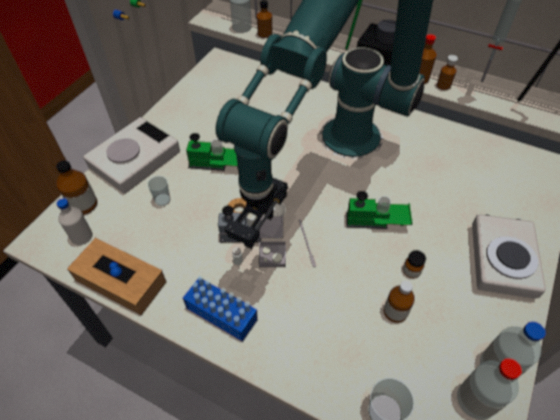

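View pics/side0.png

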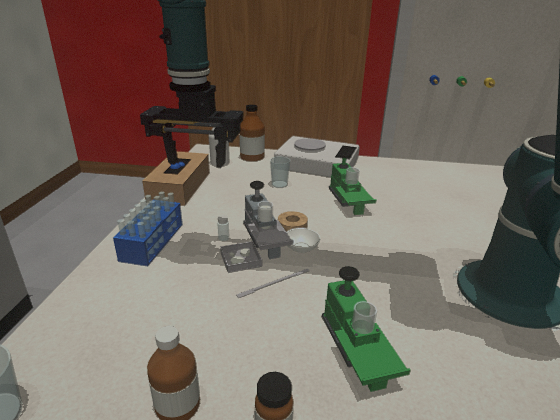

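The side view shows the grey dispenser: knob about (257,185), tube (265,210), shelf (270,237), dish (301,240), reject tray (240,257), cork (292,220), vial (223,228). In the scene view the arm hides it. I'll check the wrist view next.

```bash
python3 - <<'E'
from h import *
s='side0'
for n,u,v,z in [('knob',257,185,.13),('dish',301,238,.032),('tray',240,255,.02),('vial',223,220,.061),('cork',292,218,.025),('tube top',265,205,.106),('shelf',270,238,.045)]: print(n,onz(s,u,v,z).round(3),proj('wrist0',onz(s,u,v,z)).round())
im=cv2.imread('pics/side0.png')[170:290,190:350];cv2.imwrite('pics/sidecrop.png',cv2.resize(im,None,fx=5,fy=5,interpolation=cv2.INTER_CUBIC))
E
```

```text
knob [ 0.578 -0.145  0.13 ] [180. 353.]
dish [ 0.458 -0.078  0.032] [ 97. 245.]
tray [0.589 0.    0.02 ] [206. 178.]
vial [ 0.649 -0.078  0.061] [258. 257.]
cork [ 0.493 -0.181  0.025] [140. 317.]
tube top [ 0.548 -0.09   0.106] [151. 289.]
shelf [ 0.528 -0.044  0.045] [148. 222.]
```

View pics/wrist0.png

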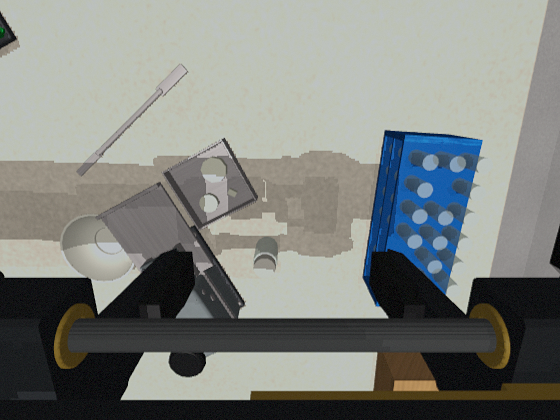

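View pics/sidecrop.png

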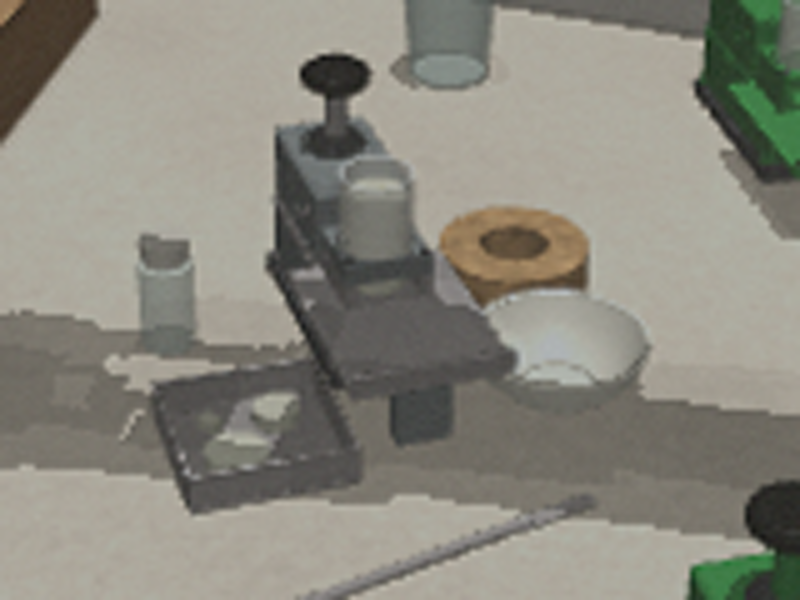

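The wrist view shows the layout clearly: shelf with lip (98,215)-(162,183), dish (98,247), tray (210,182), knob (187,361). I'll move above the dispenser for a cleaner view.

Emit:
step_arm(
  deltas=[
    {"slide": [-20, -24, 0]},
    {"slide": [-20, -24, 0]},
    {"slide": [-20, -24, 0]},
    {"slide": [-20, -24, 0]},
    {"slide": [-20, -24, 0]},
    {"slide": [0, 0, 0]},
    {"slide": [0, 0, 0]},
    {"slide": [0, 0, 0]},
  ],
)

```text
validation failed for argument at $.de...
```

```bash
python3 - <<'E'
from h import *
snap('wrist','wrist1');snap('side','side1')
o=get_obs();print(o['time'],o['position'])
E
```

```text
0.25 [6.74667684e-01 1.98636830e-06 2.38070032e-01]
```

View pics/wrist1.png

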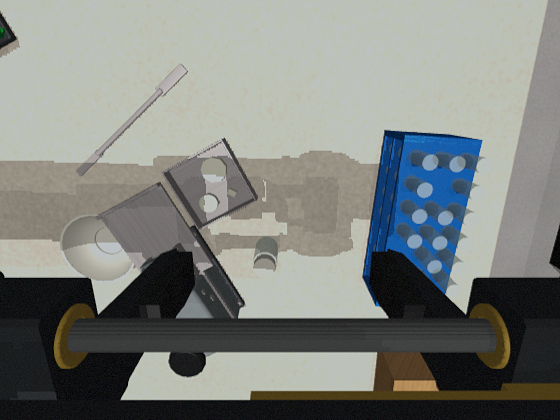

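The move was refused, so this picture matches the last one. The rows probably need "twist" as well.

Emit:
step_arm(
  deltas=[
    {"slide": [-20, -24, 0], "twist": [0, 0, 0]},
    {"slide": [-20, -24, 0], "twist": [0, 0, 0]},
    {"slide": [-20, -24, 0], "twist": [0, 0, 0]},
    {"slide": [-20, -24, 0], "twist": [0, 0, 0]},
    {"slide": [-20, -24, 0], "twist": [0, 0, 0]},
    {"slide": [0, 0, 0], "twist": [0, 0, 0]},
    {"slide": [0, 0, 0], "twist": [0, 0, 0]},
    {"slide": [0, 0, 0], "twist": [0, 0, 0]},
  ],
)

```text
time: 0.92
position: [0.5555, -0.0999, 0.239]
tcp_rot: [[0.001, 1.0, 0.001], [1.0, -0.001, 0.0], [0.0, 0.001, -1.0]]
force: [0.5, -0.6, -0.4]
finger_gap: 1.002
```

```bash
python3 - <<'E'
from h import *
snap('wrist','wrist2')
E
```

```text
(no output)
```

View pics/wrist2.png

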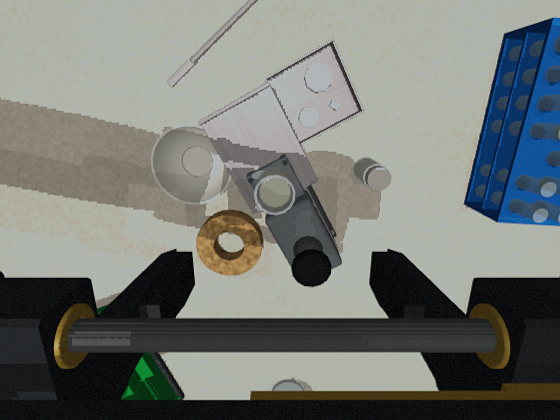

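This view is clear: knob top about (311,267), tube (275,194), lip corners (200,124)/(268,82), dish rim centre about (190,166), tray at upper right, vial (373,173).

```bash
python3 - <<'E'
from h import *
w='wrist2'; im=cv2.imread('pics/wrist2.png'); g=cv2.cvtColor(im,cv2.COLOR_BGR2GRAY)
m=np.zeros_like(g); m[240:295,285:340]=(g[240:295,285:340]<35)*255
c=max(cv2.findContours(m,0,1)[0],key=cv2.contourArea); print('knob blob',cv2.minEnclosingCircle(c),cv2.boundingRect(c))
(u,v),r=cv2.minEnclosingCircle(c)
s=cv2.imread('pics/side0.png'); gs=cv2.cvtColor(s,cv2.COLOR_BGR2GRAY)
m=np.zeros_like(gs); m[178:196,245:270]=(gs[178:196,245:270]<50)*255
c=max(cv2.findContours(m,0,1)[0],key=cv2.contourArea); x,y,ww,hh=cv2.boundingRect(c);print('side knob',x,y,ww,hh)
k1=onz(w,u,v-1,.13)
print('knob w',k1,'r',np.linalg.norm(onz(w,u+r,v,.13)-onz(w,u,v,.13)),'side',onz('side0',x+(ww-1)/2,184.5,.13))
hc=cv2.HoughCircles(cv2.medianBlur(g,3)[160:230,240:310],cv2.HOUGH_GRADIENT,1,20,param1=80,param2=12,minRadius=15,maxRadius=26);print(hc+np.array([240,160,0]))
t=onz(w,275,193,.106);print('tube',t)
a=onz(w,200,124,.052);b=onz(w,268,82,.052);print('lip',a,b,np.linalg.norm(a-b))
d=(k1-t)[:2];print('axis len',np.linalg.norm(d),np.degrees(np.arctan2(d[1],d[0])))
e=(b-a)[:2];print('lip normal ang',np.degrees(np.arctan2(e[1],e[0]))-90)
for n,u,v,z in [('dish',190,166,.032),('dishL',151,160,.032),('dishR',229,165,.032),('tray',315,92,.02),('vial',371,170,.061),('cork',230,242,.025),('beaker?',290,385,.085)]:print(n,onz(w,u,v,z).round(4))
E
```

```text
knob blob ((309.0, 262.0), 24.186872482299805) (292, 240, 39, 46)
side knob 250 181 13 9
knob w [ 0.57985503 -0.14940115  0.13      ] r 0.02089148123095758 side [ 0.58127609 -0.14707914  0.13      ]
[[[274.5 194.5  21. ]]]
tube [ 0.55046083 -0.09510334  0.106     ]
lip [ 0.47565637 -0.03873528  0.052     ] [5.43453619e-01 1.27668861e-04 5.20000000e-02] 0.07814599439412867
axis len 0.06174359685453415 -61.57103391418679
lip normal ang -60.17767071398255
dish [ 0.4566 -0.0842  0.032 ]
dishL [ 0.4149 -0.0776  0.032 ]
dishR [ 0.4992 -0.0831  0.032 ]
tray [ 0.5918 -0.0077  0.02  ]
vial [ 0.6462 -0.0832  0.061 ]
cork [ 0.4947 -0.177   0.025 ]
beaker? [ 0.566  -0.3308  0.085 ]
```

Emit:
step_arm(
  deltas=[
    {"slide": [-20, 10, 0], "twist": [0, 0, 0]},
    {"slide": [-20, 10, 0], "twist": [0, 0, 0]},
    {"slide": [-16, 8, 0], "twist": [0, 0, 0]},
    {"slide": [0, 0, 15], "twist": [0, 0, -5.9]},
    {"slide": [0, 0, 15], "twist": [0, 0, -5.9]},
    {"slide": [0, 0, 15], "twist": [0, 0, -5.9]},
    {"slide": [0, 0, 15], "twist": [0, 0, -5.9]},
    {"slide": [0, 0, 15], "twist": [0, 0, -5.9]},
    {"slide": [0, 0, 0], "twist": [0, 0, 0]},
    {"slide": [0, 0, 0], "twist": [0, 0, 0]},
    {"slide": [0, 0, 0], "twist": [0, 0, 0]},
  ],
  fingers=0,
  newtons=10,
)

```text
time: 1.88
position: [0.584, -0.1559, 0.1643]
tcp_rot: [[-0.491, 0.871, 0.001], [0.871, 0.491, -0.0], [-0.0, 0.001, -1.0]]
force: [0.4, -0.2, 0.3]
finger_gap: 0.193
```

```bash
python3 - <<'E'
from h import *
snap('side','side3')
im=cv2.imread('pics/side3.png')[150:270,190:350];cv2.imwrite('pics/sidecrop3.png',cv2.resize(im,None,fx=5,fy=5,interpolation=cv2.INTER_CUBIC))
o=get_obs();print(o['time'],o['position'],o['finger_gap'],proj('side3',o['position']))
E
```

```text
1.9333 [ 0.58417296 -0.15607316  0.16487543] 0.1429204736441344 [255.45274876 169.88529413]
```

View pics/sidecrop3.png

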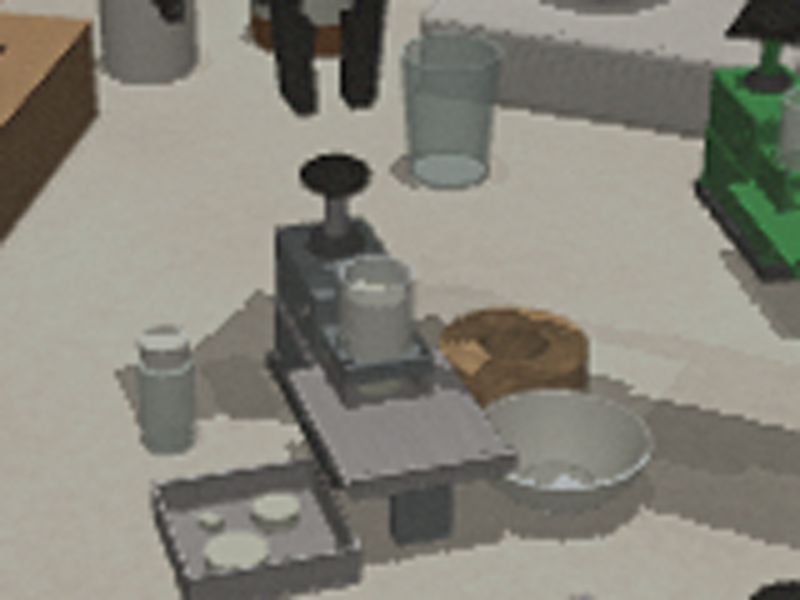

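The side crop shows the fingers (still closing) centred above the knob at crop (335,175). Now I'll do a slow press.

Emit:
step_arm(
  deltas=[
    {"slide": [0, 0, 10], "twist": [0, 0, 0]},
    {"slide": [0, 0, 10], "twist": [0, 0, 0]},
    {"slide": [0, 0, 10], "twist": [0, 0, 0]},
    {"slide": [0, 0, 2], "twist": [0, 0, 0]},
    {"slide": [0, 0, 2], "twist": [0, 0, 0]},
    {"slide": [0, 0, 2], "twist": [0, 0, 0]},
    {"slide": [0, 0, 2], "twist": [0, 0, 0]},
    {"slide": [0, 0, 2], "twist": [0, 0, 0]},
    {"slide": [0, 0, 2], "twist": [0, 0, 0]},
    {"slide": [0, 0, 2], "twist": [0, 0, 0]},
    {"slide": [0, 0, 2], "twist": [0, 0, 0]},
    {"slide": [0, 0, 2], "twist": [0, 0, 0]},
    {"slide": [0, 0, 2], "twist": [0, 0, 0]},
    {"slide": [0, 0, 2], "twist": [0, 0, 0]},
    {"slide": [0, 0, 2], "twist": [0, 0, 0]},
    {"slide": [0, 0, 2], "twist": [0, 0, 0]},
    {"slide": [0, 0, 1], "twist": [0, 0, 0]},
    {"slide": [0, 0, 0], "twist": [0, 0, 0]},
    {"slide": [0, 0, 0], "twist": [0, 0, 0]},
  ],
)

```text
time: 3.52
position: [0.5823, -0.1558, 0.1075]
tcp_rot: [[-0.492, 0.87, -0.001], [0.87, 0.492, 0.0], [0.001, -0.001, -1.0]]
force: [-3.9, 1.5, 6.7]
finger_gap: 0.004
```

Emit:
step_arm(
  deltas=[
    {"slide": [0, 0, 1], "twist": [0, 0, 0]},
    {"slide": [0, 0, 1], "twist": [0, 0, 0]},
    {"slide": [0, 0, 1], "twist": [0, 0, 0]},
    {"slide": [0, 0, 0], "twist": [0, 0, 0]},
    {"slide": [0, 0, 0], "twist": [0, 0, 0]},
  ],
)

```text
time: 3.93
position: [0.5824, -0.1558, 0.1064]
tcp_rot: [[-0.492, 0.87, -0.001], [0.87, 0.492, 0.0], [0.001, -0.001, -1.0]]
force: [-8.5, 3.3, 15.8]
finger_gap: 0.004
```

Emit:
step_arm(
  deltas=[
    {"slide": [0, 0, -4], "twist": [0, 0, 0]},
    {"slide": [0, 0, -6], "twist": [0, 0, 0]},
    {"slide": [0, 0, -8], "twist": [0, 0, 0]},
    {"slide": [0, 0, -10], "twist": [0, 0, 0]},
    {"slide": [0, 0, -15], "twist": [0, 0, 0]},
    {"slide": [0, 0, -20], "twist": [0, 0, 0]},
    {"slide": [0, 0, -20], "twist": [0, 0, 0]},
    {"slide": [0, 0, -10], "twist": [0, 0, 0]},
    {"slide": [0, 0, 0], "twist": [0, 0, 0]},
    {"slide": [0, 0, 0], "twist": [0, 0, 0]},
    {"slide": [0, 0, 0], "twist": [0, 0, 0]},
    {"slide": [0, 0, 0], "twist": [0, 0, 0]},
  ],
)

```text
time: 4.93
position: [0.582, -0.1557, 0.1949]
tcp_rot: [[-0.492, 0.87, -0.003], [0.87, 0.492, 0.001], [0.002, -0.002, -1.0]]
force: [0.1, 0.7, -0.0]
finger_gap: 0.004
```

```bash
python3 - <<'E'
from h import *
snap('wrist','wrist4');snap('side','side4')
im=cv2.imread('pics/side4.png')[170:270,200:340]
w=cv2.imread('pics/wrist4.png')
cv2.imwrite('pics/comb4.png',np.vstack([cv2.resize(w,(480,360)),np.hstack([cv2.resize(im,(336,240),interpolation=cv2.INTER_CUBIC),np.zeros((240,144,3),np.uint8)])]))
o=get_obs();print(o['time'],o['position'])
E
```

```text
5.0333 [ 0.58215446 -0.15578194  0.19513223]
```

View pics/comb4.png

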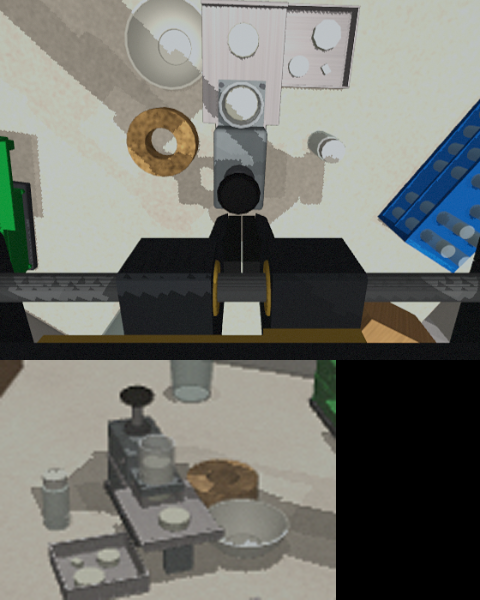

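The tablet sits on the shelf at wrist pixel (283,47), the plunger is up, and the dish is at the left end with the tray at the right. Next I'll measure the tablet.

```bash
python3 - <<'E'
from h import *
w='wrist4';im=cv2.imread('pics/wrist4.png');g=cv2.cvtColor(im,cv2.COLOR_BGR2GRAY)
hc=cv2.HoughCircles(cv2.medianBlur(g,3)[15:85,245:325],cv2.HOUGH_GRADIENT,1,20,param1=80,param2=10,minRadius=13,maxRadius=23);print(hc+np.array([245,15,0]))
u,v,r=(hc[0,0]+np.array([245,15,0]))
p=onz(w,u,v,.055);s=onz('side4',200+174/2.4,170+(517-360)/2.4,.055);print('tablet',p,'r',np.linalg.norm(onz(w,u+r,v,.055)-p),'side',s)
ax=np.array([.492,-.870]);ay=np.array([.870,.492]);O=np.array([.5505,-.0955])
for q in(p,s):print((q[:2]-O)@ax,(q[:2]-O)@ay)
L=[onz(w,*q,.045) for q in((236,144),(330,144))];print([((q[:2]-O)@ax,(q[:2]-O)@ay) for q in L])
d=onz(w,197,47,.032);print('dish',(d[:2]-O)@ax,(d[:2]-O)@ay)
pos=get_obs()['position'][:2];print('tcp disp frame',(pos-O)@ax,(pos-O)@ay)
E
```

```text
[[[283.5         46.5         17.89999962]]]
tablet [ 0.52352384 -0.04732488  0.055     ] r 0.01424547348035786 side [ 0.5213273  -0.04096631  0.055     ]
-0.05518462281451735 0.00023289543845692094
-0.06179728116978363 0.0014503284091330422
[(np.float64(0.022524016124763874), np.float64(-0.04209395618986518)), (np.float64(0.022485616464508376), np.float64(0.042074237602733634))]
dish -0.058432539727270805 -0.0740631036919661
tcp disp frame 0.06801927987425525 -0.0021193356167253587
```

Emit:
step_arm(
  deltas=[
    {"slide": [25, 9, 0], "twist": [0, 0, 0]},
    {"slide": [25, 9, 0], "twist": [0, 0, 0]},
    {"slide": [25, 9, 0], "twist": [0, 0, 0]},
    {"slide": [25, 9, 0], "twist": [0, 0, 0]},
    {"slide": [25, 9, 0], "twist": [0, 0, 0]},
    {"slide": [0, 0, 0], "twist": [0, 0, 0]},
    {"slide": [0, 0, 20], "twist": [0, 0, 0]},
    {"slide": [0, 0, 20], "twist": [0, 0, 0]},
    {"slide": [0, 0, 20], "twist": [0, 0, 0]},
    {"slide": [0, 0, 20], "twist": [0, 0, 0]},
    {"slide": [0, 0, 20], "twist": [0, 0, 0]},
    {"slide": [0, 0, 20], "twist": [0, 0, 0]},
    {"slide": [0, 0, 15], "twist": [0, 0, 0]},
    {"slide": [0, 0, 8], "twist": [0, 0, 0]},
    {"slide": [0, 0, 0], "twist": [0, 0, 0]},
    {"slide": [0, 0, 0], "twist": [0, 0, 0]},
    {"slide": [0, 0, 0], "twist": [0, 0, 0]},
  ],
)

```text
time: 6.45
position: [0.5615, -0.0253, 0.0546]
tcp_rot: [[-0.492, 0.87, 0.002], [0.87, 0.492, -0.0], [-0.001, 0.001, -1.0]]
force: [0.7, 0.4, 0.1]
finger_gap: 0.009
```

```bash
python3 - <<'E'
from h import *
ax=np.array([.492,-.870]);ay=np.array([.870,.492]);O=np.array([.5505,-.0955])
o=get_obs();p=o['position'];print((p[:2]-O)@ax,(p[:2]-O)@ay,p[2])
snap('side','side5')
im=cv2.imread('pics/side5.png')[170:290,200:360];cv2.imwrite('pics/sidecrop5.png',cv2.resize(im,None,fx=4,fy=4,interpolation=cv2.INTER_CUBIC))
E
```

```text
-0.05563884391692551 0.044106812495225654 0.0546215446813376
```

View pics/sidecrop5.png

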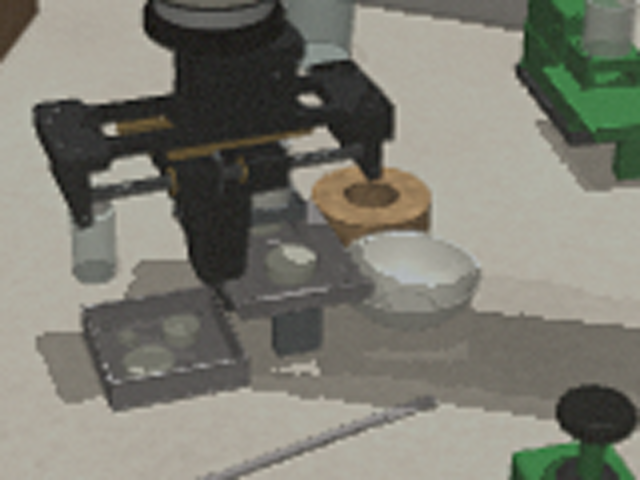

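The fingers are beside the tablet on the tray side, with the tablet at crop (290,262) and the dish clear at right. I'll lower 6 mm and push toward the dish.

Emit:
step_arm(
  deltas=[
    {"slide": [0, 0, 3], "twist": [0, 0, 0]},
    {"slide": [0, 0, 3], "twist": [0, 0, 0]},
    {"slide": [0, 0, 0], "twist": [0, 0, 0]},
    {"slide": [0, 0, 0], "twist": [0, 0, 0]},
    {"slide": [0, -6, 0], "twist": [0, 0, 0]},
    {"slide": [0, -6, 0], "twist": [0, 0, 0]},
    {"slide": [0, -7, 0], "twist": [0, 0, 0]},
    {"slide": [0, -9, 0], "twist": [0, 0, 0]},
    {"slide": [0, -11, 0], "twist": [0, 0, 0]},
    {"slide": [0, -13, 0], "twist": [0, 0, 0]},
    {"slide": [0, -10, 0], "twist": [0, 0, 0]},
    {"slide": [0, 0, 0], "twist": [0, 0, 0]},
    {"slide": [0, 0, 0], "twist": [0, 0, 0]},
    {"slide": [0, 0, 0], "twist": [0, 0, 0]},
  ],
)

```text
time: 7.67
position: [0.5069, -0.0558, 0.048]
tcp_rot: [[-0.492, 0.871, 0.001], [0.871, 0.492, -0.0], [-0.0, 0.001, -1.0]]
force: [-0.1, -0.2, 0.2]
finger_gap: 0.004
```

```bash
python3 - <<'E'
from h import *
snap('side','side6');snap('wrist','wrist6')
im=cv2.imread('pics/side6.png')[170:290,200:360];w=cv2.imread('pics/wrist6.png')
cv2.imwrite('pics/comb6.png',np.vstack([cv2.resize(im,(400,300),interpolation=cv2.INTER_CUBIC),cv2.resize(w,(400,300))]))
E
```

```text
(no output)
```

View pics/comb6.png

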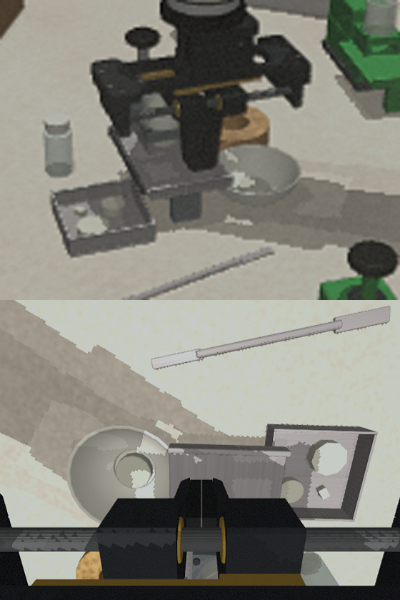

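The shelf is empty and the tablet seems to be in the dish. I'll go up and look again.

Emit:
step_arm(
  deltas=[
    {"slide": [0, 0, -25], "twist": [0, 0, 0]},
    {"slide": [0, 0, -30], "twist": [0, 0, 0]},
    {"slide": [0, 0, -30], "twist": [0, 0, 0]},
    {"slide": [0, 0, -30], "twist": [0, 0, 0]},
    {"slide": [-25, 0, -20], "twist": [0, 0, 0]},
    {"slide": [-30, 0, 0], "twist": [0, 0, 0]},
    {"slide": [-30, 0, 0], "twist": [0, 0, 0]},
    {"slide": [-25, 0, 0], "twist": [0, 0, 0]},
    {"slide": [0, 0, 0], "twist": [0, 0, 0]},
    {"slide": [0, 0, 0], "twist": [0, 0, 0]},
    {"slide": [0, 0, 0], "twist": [0, 0, 0]},
  ],
)

```text
time: 8.68
position: [0.5605, -0.1508, 0.1822]
tcp_rot: [[-0.492, 0.87, -0.001], [0.87, 0.492, 0.001], [0.001, -0.001, -1.0]]
force: [0.0, 0.7, 0.5]
finger_gap: 0.01
```

```bash
python3 - <<'E'
from h import *
snap('side','side7');snap('wrist','wrist7')
im=cv2.imread('pics/side7.png')[170:290,200:360];w=cv2.imread('pics/wrist7.png')[0:280,80:480]
cv2.imwrite('pics/comb7.png',np.vstack([cv2.resize(im,(400,300),interpolation=cv2.INTER_CUBIC),w]))
print(get_obs()['position'],get_obs()['time'])
E
```

```text
[ 0.56027297 -0.15028975  0.18229999] 8.7833
```

View pics/comb7.png

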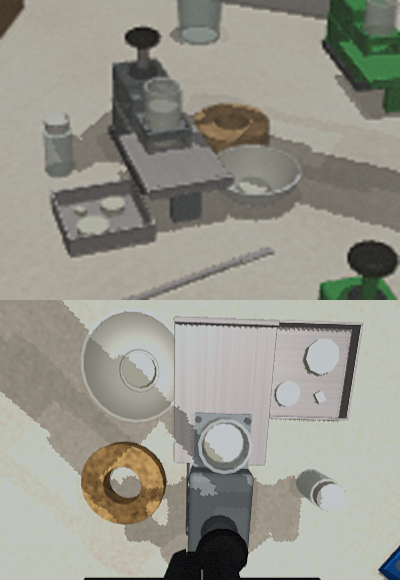

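The tablet lies in the dish at about (139,369), with the dish centre near (130,366). The shelf is empty, the plunger is up and the tray is unchanged. I'll check the dish's shift and hand in.

```bash
python3 - <<'E'
from h import *
t=onz('wrist7',139+80,69,.015);d=onz('wrist7',210,66,.032)
print('tablet',t.round(3),'dish rim',d.round(3),'dist',np.linalg.norm((t-d)[:2]).round(3),'shift',np.linalg.norm(d[:2]-[.4566,-.0842]).round(3))
hand_in()
E
```

```text
tablet [ 0.459 -0.082  0.015] dish rim [ 0.455 -0.084  0.032] dist 0.004 shift 0.002
the job is handed in; nothing more can be done
```

I pressed the plunger once to its hard stop (the force jumped to about 16 N) and let it come back up. One tablet came out onto the shelf, and I pushed it with the closed fingers off the end into the porcelain dish. The arm was clear of everything when I handed in, at about 8.8 s.

**Final position:** the last picture puts the tablet about 4 mm from the dish's axis. The dish had moved about 2 mm, which is within measuring error.

**Other checks:** the plunger is up, the shelf is empty, and the reject tray and bystanders in view look untouched. I judged the other four tablets to be in the magazine only by eye.

**Failures and disagreements:**
- My first move command was refused because its rows lacked "twist". Nothing moved.
- The side and wrist views placed the tablet on the shelf about 7 mm apart. I went with the wrist view, which was closer to the given shelf point.

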